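# Two-sided module test on a contact fixture

### The job

Test every module that has coloured ends (two or three of them) from both ends. First set them side by side on the blue mat with their gold ends square and flush against the brass strip of the fence, and swing the hold-down frame fully down over them; then, with it down, turn the selector knob to the green mark and leave it there. Now raise the frame fully, turn each module end for end so that its blue end is flush against the strip, and swing the frame fully down again; leave everything else on the bench where it is.

Things in the scene. Friction and masses are not known exactly. Their poses are not given: they have to be found in the camera images.
- jig: fixed fixture. Origin on the bench at the foot of the middle of the contact face; x along the fence, y from the modules' side through the fence to its back. Fence x -135..135, y 0..20, 30 mm high, brass strip on its face y=0 (faces -y). In front a flat blue mat to y -112, room for 3 modules (e.g. x -100, 0, 100). Brackets 72 high at x -152, 152; base plate 6 high behind.
- clamp (a joint): hold-down wire frame of the fixture, turning about the axle clamp_hinge. 0 = fully down: its 10 mm cross rod (x -138..138) lies over the modules' ends at fixture y -12, z 33 mm (6 mm above them), handle leaning forward over them (y -28, z 121). 1.75 = fully raised: rod up at y 34, z 122, handle leaning back (y 118, z 121). Stops at both ends; friction holds it where left; 3 N at the handle.
- clamp_grip (a point): middle of the handle of the hold-down frame: an orange round bar 14 mm thick, parallel to the fence, 90 mm long between its two 10 mm steel side arms; it is 95 mm from the axle
- clamp_hinge (a point): point on the axle of the hold-down frame, at fixture x 0, y 45, z 60 mm; axes as the fixture's. The handle moves on a circle about the axle: at joint value q it is at fixture y = 45 + 95 sin(q - 0.875), z = 60 + 95 cos(q - 0.875) mm
- control_box: light grey selector box, fixed, 110 x 120 x 50 mm high (local x, y, z), origin at the centre of its underside; four round marks on its black top, 36 mm from the knob's axis: white at knob value 0, yellow 0.7, green 1.4, red 2.1
- selector (a joint): selector knob on the box's top, vertical axis through the box's centre, grows clockwise seen from above, 0 to 2.6 rad. At value a the white pointer line points along (sin a, cos a) in the box's x, y; 1.4 = on the green mark. Light friction (0.03 N m), stays where left.
- selector_grip (a point): on the knob's axis, 68 mm above the bench: the height at which to pinch its black grip bar. The bar is 13 mm thick and 46 mm long (along the pointer), from 57 to 79 mm above the bench. The axes turn with the knob (pointer along y).
- m1: module (may be absent): green circuit board on a black carrier, 64 long x 30 wide x 22 mm high, 0.08-0.15 kg, origin at the centre of its underside; x along its length towards the gold end, z up
- m1_gold (a point): centre of the gold-coloured end face of m1 (its +x end, 32 mm from the middle, 11 mm up)
- m1_blue (a point): centre of the blue end face of m1 (its -x end, 32 mm from the middle, 11 mm up)
- m2: module (may be absent): green circuit board on a black carrier, 64 long x 30 wide x 22 mm high, 0.08-0.15 kg, origin at the centre of its underside; x along its length towards the gold end, z up
- m2_gold (a point): centre of the gold-coloured end face of m2 (its +x end, 32 mm from the middle, 11 mm up)
- m2_blue (a point): centre of the blue end face of m2 (its -x end, 32 mm from the middle, 11 mm up)
- m3: module (may be absent): green circuit board on a black carrier, 64 long x 30 wide x 22 mm high, 0.08-0.15 kg, origin at the centre of its underside; x along its length towards the gold end, z up
- m3_gold (a point): centre of the gold-coloured end face of m3 (its +x end, 32 mm from the middle, 11 mm up)
- m3_blue (a point): centre of the blue end face of m3 (its -x end, 32 mm from the middle, 11 mm up)
- tape: roll of masking tape lying flat, 70 mm across, 22 high; bystander, origin at its underside
- multimeter: orange multimeter lying flat, 140 x 70 x 30 mm; bystander, origin at its underside
- screwdriver: screwdriver lying down; bystander
- display: small black display unit with a blue screen, 90 x 50 x 20 mm; bystander, origin at its underside
- jar: small jar, 52 mm across, 60 high; bystander, origin at its underside
- spare: spare green board on a wider black base (80 x 50 x 12 mm, no coloured ends), not part of the job; bystander, origin at its underside
- bit_tray: blue open tray, 120 x 90 x 30 mm; bystander, origin at its underside
There are look-alikes about, which are no part of the job. What is shaped like the control_box but orange is not meant. Leave any red look-alike of the m3 alone.

How it is judged:
On the way, in this order (a step that is already met when the one before it is completed fails the run):
1. all modules stand with the gold end against the fence, frame down (y of m1_gold in the frame of jig between -0.005 and 0.003 m and x of m1_gold in the frame of jig between -0.125 and 0.125 m and angle between the x axis of each of m1, m2, m3 and the y axis of jig, either way round below 0.1 rad and angle between each of m1, m2, m3's own z axis and vertical below 0.1 rad and height (world z) of each of m1, m2, m3 below 0.006 m and y of m2_gold in the frame of jig between -0.005 and 0.003 m and x of m2_gold in the frame of jig between -0.125 and 0.125 m and y of m3_gold in the frame of jig between -0.005 and 0.003 m and x of m3_gold in the frame of jig between -0.125 and 0.125 m and value of joint clamp below 0.15 rad), for 0.2 s.
2. selector at the green mark, with the modules still gold end to the fence and the frame down (all of step 1 and value of joint selector between 1.27 and 1.53 rad), for 0.3 s.
3. frame fully raised (value of joint clamp above 1.35 rad), for 0.1 s.
At the end, for the whole second after the job is handed in: Every module present lies flat on the mat with its blue end within 5 mm of the fence's contact face, within 125 mm of the fence's middle and square to it within 0.1 rad; the frame is down (joint under 0.15 rad), the selector within 0.13 rad of the green mark (1.4), all at rest (y of m1_blue in the frame of jig between -0.005 and 0.003 m and x of m1_blue in the frame of jig between -0.125 and 0.125 m and angle between the x axis of each of m1, m2, m3 and the y axis of jig, either way round below 0.1 rad and angle between each of m1, m2, m3's own z axis and vertical below 0.1 rad and height (world z) of each of m1, m2, m3 below 0.006 m and y of m2_blue in the frame of jig between -0.005 and 0.003 m and x of m2_blue in the frame of jig between -0.125 and 0.125 m and y of m3_blue in the frame of jig between -0.005 and 0.003 m and x of m3_blue in the frame of jig between -0.125 and 0.125 m and value of joint clamp below 0.15 rad and value of joint selector between 1.27 and 1.53 rad and linear speed of each of m1, m2, m3 below 0.02 m/s and velocity of joint clamp between -0.05 and 0.05 rad/s); the robot touches nothing.
It fails at once if a bystander is moved by more than 4 cm (distance of any of tape, multimeter, screwdriver, display, jar, spare, bit_tray from where it was at the start of the episode above 0.04 m).
Of m1, m2, m3 only 2 to 3 are there at a start; the rules pass over those that are not, and their reading is None.
At some moment in a run one of m1, m2, m3 may be knocked a few centimetres aside while the robot is not near it.
It also fails if it takes over 210 s, if anything falls off the work surface, if the arm or the gripper's body presses on something with over 40 N, if the wrist force passes 120 N, or if a joint passes its speed limit or range.

### The arm

A 7-joint arm with a two-finger parallel gripper is mounted at the origin on the work surface. World frame = base frame: x ahead of the robot, y to its left, z up, the work surface at z = 0. Lengths are in m, angles in rad, forces in N, time in s.
With the tool pointing down it reaches from about 0.425 to 0.875 m from the base axis. Payload 4.7 kg.
Tool frame: the origin (TCP) lies on the centre line of the jaws, within the pads' length; the fingertips stand 19 mm ahead of it and the grasp point (between the pads) is the TCP; z points along the fingers, y is the line along which they close (so a half turn about z gives the same grasp; the last joint's range is limited). The gripper opens to 85 mm and grips with 20 to 120 N. Pads are 22 mm wide; open, the fingers measure 114 mm over their backs; the gripper's body (76 mm by 85 mm) begins 54 mm behind the grasp point. The pads swing forward as they close: fully open they stand 13 mm farther back than shut.
Start: joints at [1.335, 0.321, -0.07, 1.45, 0.023, 1.371, -0.057], TCP at [0.161, -0.63, 0.25] pointing down, gripper open.
Joint ranges: [-2.86, 2.86], [-0.3, 2.09], [-1.38, 1.24], [0.06, 2.45], [-1.56, 4.7], [0.09, 2.05], [-2.69, 2.69]. Speed limits (rad/s): [2.57, 2.57, 3.14, 3.14, 3.14, 3.14, 3.14].

### API

Orientations are given as a rotation vector (axis times angle).
In Python, from cell import manip gives the robot as it stands. The module is installed in compiled form; this text tells all that it offers.
- The arm moves only by the shell command python3 -m crank 'ROWS' [FORCE]. ROWS is text: rows parted by semicolons, each of 5 numbers parted by spaces: the finger opening in mm, from 0 to 85.4, then the shift along the tool's x, y, z in units of 50 mm (1.0 is 50 mm), then the turn about the tool's z in units of 5 degrees (1.0 is 5 degrees). In form: grip x y z roll; .... A call has 1 to 12 rows; each row is the pose to reach, as a shift and turn from the pose commanded when the call began, along the tool's axes at that moment; what a row does not reach only later rows make up. A row lasts 1/10 s, in which the tool goes at most 50 mm and 8.59 degrees, less where a joint would pass 70% of its speed; a pose out of reach is approached as far as the arm can. A call with a gripper value outside its range is refused whole. The fingers move at their own pace and stop on an object; FORCE is the grip in N (left out, the last holds). Time passes only in rows, so rows that repeat a pose let the fingers close. It gives the time, the measured TCP pose, the force, the opening and the grip force at its end, in the units of the state.
- manip.state(): the state, without advancing time (a new reading comes with each control period).
- manip.capture(name): name is "scene" or "top"; returns (picture, depth): 400x640x3 uint8, red, green, blue; 400x640 float32, m along the optical axis (not along the pixel's ray), 0 where there is no reading.
- manip.calibration(name): a dict with "fx", "fy", "cx", "cy" (pixels), "dist_coeffs" ([k1, k2, p1, p2, k3] as OpenCV has them; the pictures are not rectified), "world_from_camera" (4x4, takes a point from camera to world coordinates). Camera axes: x right, y down, z forward; pixel columns grow to the right and rows downward; lengths in m; the calibration is good to about 2 mm. A picture is of the moment at which its call begins. calibration takes no time and is no camera call.
- manip.finish_job(): hands the job in; it is judged then, once.
The state is a dict: "time_s": time; "joint_pos": joint angles; "dq": joint speeds; "effort": joint torques, N m; "position": TCP position; "tcp_rot": TCP orientation; "contact_force": force on the tool from outside, world axes, zero at the start; "ft_torque": the same for the moment, N m; "grip_width": finger opening in m; "finger_force": force on a finger pad.
Only numpy, scipy, OpenCV 4.12 (cv2) and the standard library are available. Lean on these libraries where they do the work, as an engineer would, in place of code of your own. Each camera call takes 0.05 s, during which the arm holds its last target. There are 200 camera calls.

## Working session

There is one attempt and no reset: what is moved stays moved. The work goes in short steps, Python scripts to look and compute and a shell command to move; the robot and the scene stay as the last step left them, time stands still between calls to the robot, and variables do not carry over. Pictures are saved under pics/ and viewed, at most 14 in all, crops included, and the job is handed in when it is done.

```bash
mkdir -p pics
python3 - <<'E'
from cell import manip
import cv2,numpy as np
for n in("scene","top"):
    p,d=manip.capture(n); cv2.imwrite(f"pics/{n}0.png",p[...,::-1]); np.savez(f"{n}0.npz",p=p,d=d)
    c=manip.calibration(n); print(n,c)
print(manip.state())
E
```

```text
scene {'fx': 489.885804342927, 'fy': 489.885804342927, 'cx': 315.57282598640086, 'cy': 198.6594598081144, 'dist_coeffs': array([-0.04062425,  0.        ,  0.        ,  0.        ,  0.        ]), 'world_from_camera': array([[ 0.69561503,  0.4058835 , -0.59277172,  1.4071953 ],
       [ 0.71831062, -0.37889863,  0.58349437, -0.87478577],
       [ 0.01223035, -0.83168167, -0.55511802,  0.90085365],
       [ 0.        ,  0.        ,  0.        ,  1.        ]])}
top {'fx': 377.9252367541765, 'fy': 377.9252367541765, 'cx': 321.3302581228748, 'cy': 203.6292254134307, 'dist_coeffs': array([-0.02702113,  0.        ,  0.        ,  0.        ,  0.        ]), 'world_from_camera': array([[ 0.0254656 , -0.98736273,  0.15641722,  0.36005806],
       [-0.9995482 , -0.02764768, -0.01179017, -0.01291285],
       [ 0.01596575, -0.15604631, -0.9876207 ,  1.27290955],
       [ 0.        ,  0.        ,  0.        ,  1.        ]])}
{'time_s': 0.1, 'joint_pos': array([ 1.33509057,  0.3217172 , -0.07007633,  1.45153116,  0.022645  ,
        1.37078645, -0.05689494]), 'dq': array([-9.75385928e-04, -1.72045372e-03, -1.71199011e-06, -3.24309834e-03,
       -9.94161257e-05,  1.37417173e-03, -1.83687436e-03]), 'effort': array([-4.45777005e-04, -4.94876540e+01, -3.84045979e-01, -3.15207624e+01,
        1.30202222e-02,  7.48770777e-03,  2.78054785e-05]), 'position': array([ 0.16051949, -0.62942063,  0.24936432]), 'tcp_rot': array([-3.11550468e+00, -3.91224729e-01,  5.38653200e-04]), 'contact_force': array([-0.44183192, -0.13348624,  0.12629889]), 'ft_torque': array([-0.02337543,  0.06124385, -0.02781533]), 'finger_force': 0.0, 'grip_width': 0.08549874586528763}
```

View pics/top0.png

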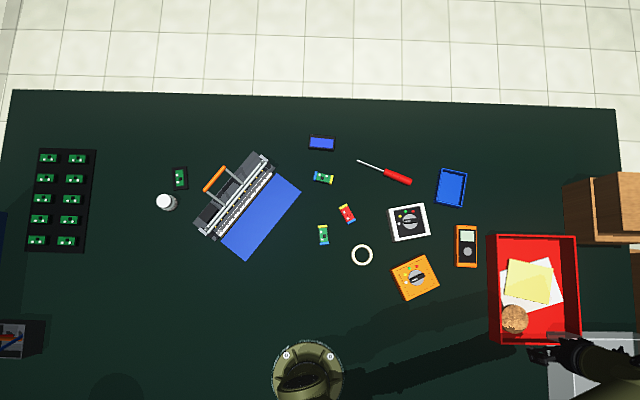

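View pics/scene0.png

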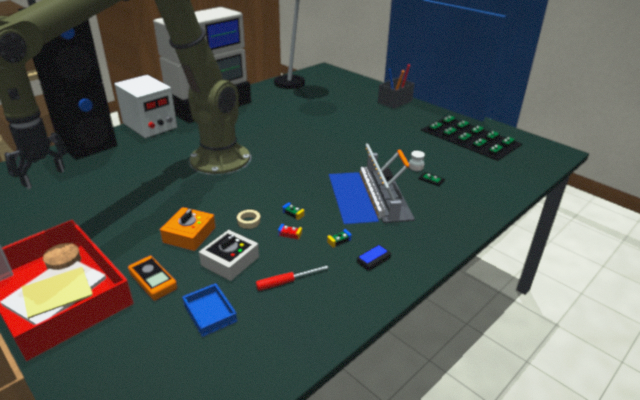

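Top view: grey box (409,222); the orange look-alike box is at (415,278). Modules with gold and blue ends are at (323,178) and (323,235), and the red look-alike is at (347,213). The jig mat is around (262,215) and the frame is raised. Next: measure, and confirm in one enlarged crop.

```bash
cat > h.py <<'E'
from cell import manip
import cv2,numpy as np
from scipy.spatial.transform import Rotation as R
def ray(n,uv):
    c=manip.calibration(n);K=np.array([[c['fx'],0,c['cx']],[0,c['fy'],c['cy']],[0,0,1]])
    q=cv2.undistortPoints(np.array(uv,float).reshape(-1,1,2),K,c['dist_coeffs']).reshape(-1,2)
    T=c['world_from_camera'];return T[:3,3],np.c_[q,np.ones(len(q))]@T[:3,:3].T
def plane(n,uv,z):
    o,d=ray(n,uv);return o+d*((z-o[2])/d[:,2])[:,None]
def pix(n,X):
    c=manip.calibration(n);K=np.array([[c['fx'],0,c['cx']],[0,c['fy'],c['cy']],[0,0,1]])
    T=np.linalg.inv(c['world_from_camera']);
    return cv2.projectPoints(np.array(X,float).reshape(-1,1,3),T[:3,:3],T[:3,3],K,c['dist_coeffs'])[0].reshape(-1,2)
def grab(n,name=None):
    p,d=manip.capture(n)
    if name: cv2.imwrite(f"pics/{name}.png",p[...,::-1])
    return p,d
def blobs(m,amin):
    k,l,s,c=cv2.connectedComponentsWithStats(m.astype(np.uint8))
    return [(s[i],c[i],l==i) for i in range(1,k) if s[i,4]>=amin]
E
python3 - <<'E'
from h import *
p=np.load("top0.npz")["p"]
hsv=cv2.cvtColor(p,cv2.COLOR_RGB2HSV);H,S,V=[hsv[...,i].astype(int) for i in range(3)]
M={'blue':(abs(H-112)<14)&(S>140)&(V>90),'gold':(abs(H-26)<8)&(S>120)&(V>110),'red':((H<6)|(H>174))&(S>150)&(V>110),'orange':(abs(H-16)<6)&(S>150)&(V>120)}
for k,m in M.items():
    for s,c,l in blobs(m,8):
        if 150<c[0]<480 and c[1]>120: print(k,s[4],c.round(1),plane("top",[c],.011).round(3)[0],"px",s[:4])
for s,c,l in blobs(M['blue'],2000):
    cn=cv2.findContours(l.astype(np.uint8),0,2)[0][0]
    b=cv2.boxPoints(cv2.minAreaRect(cn.astype(np.float32)));W=plane("top",b,0.001);print("mat",b.round(1).tolist(),W.round(4).tolist())
a=p[120:300,150:470];cv2.imwrite("pics/c0.png",cv2.resize(a[:,:,::-1],(800,450),interpolation=cv2.INTER_CUBIC))
E
```

```text
blue 221 [321.2 142.4] [ 0.775 -0.022  0.011] px [310 137  24  12]
blue 867 [450.7 187.5] [ 0.628 -0.471  0.011] px [436 168  32  39]
blue 30 [314.8 175.1] [ 0.658 -0.003  0.011] px [313 171   5  10]
blue 2917 [260.5 216.7] [0.51  0.175 0.011] px [220 173  82  89]
blue 25 [351.2 221.1] [ 0.503 -0.13   0.011] px [347 218   9   7]
blue 30 [323.8 243. ] [ 0.428 -0.04   0.011] px [319 241  10   4]
gold 25 [213.6 178. ] [0.638 0.342 0.011] px [204 167  20  23]
gold 22 [331.  179.1] [ 0.646 -0.059  0.011] px [329 175   5   9]
gold 25 [343.  206.1] [ 0.554 -0.101  0.011] px [339 204   9   5]
gold 10 [399.5 215.8] [ 0.526 -0.293  0.011] px [398 215   4   3]
gold 24 [322.1 226. ] [ 0.484 -0.033  0.011] px [318 225   9   3]
gold 13 [464. 228.] [ 0.49  -0.512  0.011] px [458 228  13   1]
gold 807 [414.9 277.5] [ 0.322 -0.343  0.011] px [393 255  44  46]
gold 16 [462.8 263.2] [ 0.372 -0.504  0.011] px [458 263  12   2]
red 199 [397.7 176.4] [ 0.662 -0.288  0.011] px [384 168  28  17]
red 113 [347.2 213.3] [ 0.529 -0.116  0.011] px [340 206  15  16]
red 9 [412.7 210.9] [ 0.544 -0.338  0.011] px [411 210   4   3]
orange 120 [213.7 178.1] [0.638 0.341 0.011] px [203 165  23  27]
orange 283 [464.7 245.9] [ 0.43  -0.513  0.011] px [456 225  21  43]
orange 1038 [415.5 277.7] [ 0.321 -0.345  0.011] px [392 255  48  46]
mat [[219.60000610351562, 241.0], [276.79998779296875, 171.1999969482422], [302.20001220703125, 192.0], [244.89999389648438, 261.79998779296875]] [[0.4254, 0.3093, 0.001], [0.6706, 0.1284, 0.001], [0.6001, 0.0385, 0.001], [0.359, 0.2207, 0.001]]
```

View pics/c0.png

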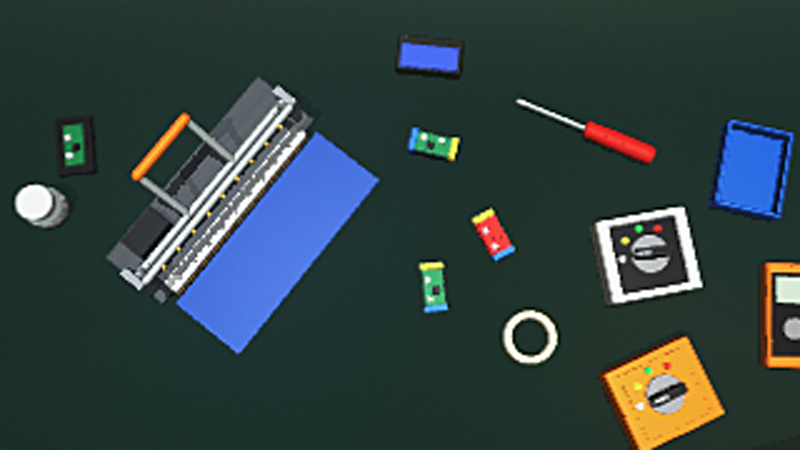

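Only two modules have coloured ends: A is gold (331,179) / blue (315,175), and B is gold (322,226) / blue (324,243). The red block at (343–351,206–221) and the orange box are the look-alikes. The grey box at (409,222) is the selector box, and the frame is raised. I'll work out the first move to B.

```bash
cat >> h.py <<'E'
PSI=np.radians(53.2);J0=np.array([.548,.219])   # jig y direction, origin
def jig(x,y):
    return J0+x*np.array([np.sin(PSI),-np.cos(PSI)])+y*np.array([np.cos(PSI),np.sin(PSI)])
def injig(P):
    d=np.asarray(P)[:2]-J0;return np.array([d@[np.sin(PSI),-np.cos(PSI)],d@[np.cos(PSI),np.sin(PSI)]])
def to(x,y,z,th):
    s=manip.state();M=R.from_rotvec(s['tcp_rot']).as_matrix();l=M.T@(np.array([x,y,z])-s['position'])/.05
    cur=np.degrees(np.arctan2(M[1,1],M[0,1]));r=-(th-cur)/5
    print("theta now",cur.round(1),"rows:",l.round(3),"roll",round(r,2),"tilt",np.degrees(np.arccos(-M[2,2])).round(2))
def mods(p,z=.02):
    hsv=cv2.cvtColor(p,cv2.COLOR_RGB2HSV);H,S,V=[hsv[...,i].astype(int) for i in range(3)]
    B=[c for s,c,l in blobs((abs(H-112)<14)&(S>140)&(V>90),12) if s[4]<60]
    G=[c for s,c,l in blobs((abs(H-26)<8)&(S>120)&(V>110),10) if s[4]<60]
    out=[]
    for b in B:
        for g in G:
            w=plane("top",[b,g],z);L=np.linalg.norm(w[1]-w[0])
            m=p[int(round((b+g)[1]/2))][int(round((b+g)[0]/2))]
            if .045<L<.068:
                m=(w[0]+w[1])/2;v=w[1]-w[0];rgb=cv2.getRectSubPix(p,(5,5),tuple(((b+g)/2).astype(float))).mean((0,1))
                if rgb[1]>rgb[0]: out.append((m[:2],np.degrees(np.arctan2(v[1],v[0]))))
                print(m[:2].round(4),"yaw",np.degrees(np.arctan2(v[1],v[0])).round(1),"L",L.round(3),"rgb",rgb.round(),"jig",injig(m).round(4))
    return out
E
python3 - <<'E'
from h import *
p=np.load("top0.npz")["p"]
mods(p)
to(.456,-.037,.12,-83)
to(.456,-.037,.012,-83)
E
```

```text
[ 0.6498 -0.0309] yaw -102.4 L 0.057 rgb [ 61. 133.  93.] jig [ 0.2312 -0.1391]
[ 0.5272 -0.1149] yaw 29.7 L 0.058 rgb [241.  69.  66.] jig [ 0.1834 -0.2798]
[ 0.4552 -0.0359] yaw 7.1 L 0.056 rgb [ 73. 143. 104.] jig [ 0.0784 -0.2597]
theta now -75.7 rows: [  8.656 -10.015   2.603] roll 1.46 tilt 0.09
theta now -75.7 rows: [  8.656 -10.012   4.763] roll 1.46 tilt 0.09
```

```bash
python3 -m crank '55 8.65 -10 2.6 1.46;55 8.65 -10 2.6 1.46;55 8.65 -10 2.6 1.46;55 8.65 -10 2.6 1.46;55 8.65 -10 2.6 1.46;55 8.65 -10 2.6 1.46;55 8.65 -10 2.6 1.46;55 8.65 -10 2.6 1.46;55 8.65 -10 2.6 1.46;55 8.65 -10 2.6 1.46;55 8.65 -10 2.6 1.46;55 8.65 -10 2.6 1.46' 30
python3 - <<'E'
from h import *
to(.4552,-.036,.12,-83)
E
```

```text
time_s: 1.3
position: [0.424, -0.1014, 0.1342]
tcp_rot: [3.135, 0.192, 0.0]
contact_force: [0.8, -0.5, -0.6]
grip_width: 0.0547
finger_force: 0.0
theta now -83.0 rows: [ 0.778 -1.223  0.283] roll -0.0 tilt 0.05
```

```bash
python3 -m crank '55 0.78 -1.22 0.28 0;55 0.78 -1.22 0.28 0;55 0.78 -1.22 0.28 0;55 0.78 -1.22 0.28 0;55 0.78 -1.22 0.28 0'
python3 - <<'E'
from h import *
p,_=grab("top");mods(p)
to(.4552,-.036,.022,-83)
E
```

```text
time_s: 1.8
position: [0.4546, -0.0393, 0.1204]
tcp_rot: [3.135, 0.189, -0.001]
contact_force: [0.4, -0.3, -0.2]
grip_width: 0.0546
finger_force: 0.0
[ 0.65   -0.0308] yaw -102.9 L 0.057 rgb [ 61. 133.  93.] jig [ 0.2314 -0.1389]
theta now -83.1 rows: [ 0.02  -0.068  1.971] roll -0.03 tilt 0.04
```

```bash
python3 -m crank '55 0.02 -0.05 1 0;55 0.02 -0.05 1.95 0;55 0.02 -0.05 1.95 0;55 0.02 -0.05 1.95 0;20 0.02 -0.05 1.95 0;20 0.02 -0.05 1.95 0;20 0.02 -0.05 1.95 0;20 0.02 -0.05 1.95 0;20 0.02 -0.05 1.95 0;20 0.02 -0.05 1.95 0;20 0.02 -0.05 0 0;20 0.02 -0.05 0 0' 30
python3 - <<'E'
from h import *
for xj in (-45,):
    q=jig(xj/1000,-.05);print(q);to(*q,.12,-36.8)
E
```

```text
time_s: 3.05
position: [0.4549, -0.0349, 0.1219]
tcp_rot: [-3.135, -0.193, 0.002]
contact_force: [1.7, -1.3, -0.5]
grip_width: 0.0293
finger_force: 30.5
[0.48201591 0.20591949]
theta now -83.0 rows: [ 1.13  -4.713  0.042] roll -9.23 tilt 0.1
```

```bash
python3 -m crank '20 1.13 -4.7 0.3 -9.25;20 1.13 -4.7 0.3 -9.25;20 1.13 -4.7 0.3 -9.25;20 1.13 -4.7 0.3 -9.25;20 1.13 -4.7 0.3 -9.25;20 1.13 -4.7 0.3 -9.25;20 1.13 -4.7 0.3 -9.25;20 1.13 -4.7 0.3 -9.25;20 1.13 -4.7 0.3 -9.25;20 1.13 -4.7 0.3 -9.25;20 1.13 -4.7 0.3 -9.25'
python3 - <<'E'
from h import *
q=jig(-.05,-.045);to(*q,.023,-36.8)
p,d=grab("scene");c=pix("scene",[*J0,.03])[0].astype(int);a=p[c[1]-75:c[1]+75,c[0]-100:c[0]+100];cv2.imwrite("pics/s1.png",cv2.resize(a[...,::-1],(800,600),interpolation=cv2.INTER_CUBIC))
E
```

```text
time_s: 4.15
position: [0.4834, 0.2039, 0.1057]
tcp_rot: [2.809, 1.405, 0.0]
contact_force: [0.3, 0.1, -0.9]
grip_width: 0.03
finger_force: 30.5
theta now -36.8 rows: [ 0.116 -0.147  1.654] roll -0.01 tilt 0.05
```

View pics/s1.png

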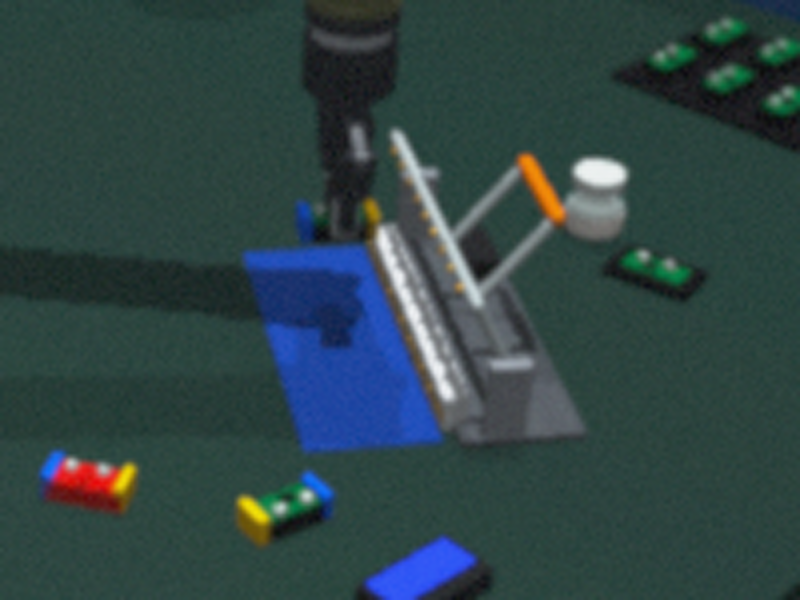

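Module B is in the fingers with its gold end toward the fence. Lower it, then ease it forward.

```bash
python3 -m crank '20 0 -0.15 0.8 0;20 0 -0.15 1.4 0;20 0 -0.15 1.66 0;20 0 -0.15 1.66 0;20 0.2 -0.15 1.66 0;20 0.2 -0.15 1.66 0'
python3 - <<'E'
from h import *
s=manip.state();print(injig(s['position']),s['position'][2])
E
python3 -m crank '20 0.08 0 0 0;20 0.12 0 0 0;20 0.16 0 0 0;20 0.16 0 0 0'
python3 - <<'E'
from h import *
s=manip.state();print(injig(s['position']),s['position'][2])
E
```

```text
time_s: 4.8
position: [0.4844, 0.2187, 0.0232]
tcp_rot: [-2.807, -1.408, -0.004]
contact_force: [0.5, 0.8, -0.5]
grip_width: 0.0293
finger_force: 34.7
[-0.05076444 -0.03829494] 0.023169811508429464
time_s: 5.2
position: [0.488, 0.224, 0.0225]
tcp_rot: [-2.808, -1.408, -0.0]
contact_force: [0.1, -1.6, -1.1]
grip_width: 0.0293
finger_force: 34.7
[-0.05103958 -0.03197063] 0.022530948025960597
```

```bash
python3 -m crank '20 0.04 0 0 0;20 0.04 0 0 0;20 0.06 0 0 0;20 0.06 0 0 0;20 0.08 0 0 0;20 0.08 0 0 0;20 0.08 0 0 0'
python3 - <<'E'
from h import *
s=manip.state();print(injig(s['position']),s['position'][2])
E
```

```text
time_s: 5.9
position: [0.4896, 0.2261, 0.0222]
tcp_rot: [2.808, 1.408, -0.003]
contact_force: [-2.4, -3.7, 0.7]
grip_width: 0.0291
finger_force: 34.9
[-0.0509644  -0.02929949] 0.022192869634125298
```

```bash
python3 -m crank '20 0.04 0 0 0;20 0.04 0 0 0;20 0.04 0 0 0;50 0.04 0 0 0;50 0.04 0 0 0;50 0.04 0 0 0;50 0.04 0 0 0;50 0.04 0 -1 0;50 0.04 0 -2 0;50 0 0 -2 0;50 0 0 -2 0'
python3 - <<'E'
from h import *
to(.65,-.031,.12,-12.7)
E
```

```text
time_s: 7.0
position: [0.4912, 0.2273, 0.1239]
tcp_rot: [2.807, 1.407, 0.005]
contact_force: [-0.2, 0.2, -0.7]
grip_width: 0.0502
finger_force: 0.0
theta now -36.8 rows: [-2.238  5.635  0.088] roll -4.81 tilt 0.19
```

Now go to module A. After the move, check both from the top.

```bash
python3 -m crank '50 -2.24 5.64 0.1 -4.8;50 -2.24 5.64 0.1 -4.8;50 -2.24 5.64 0.1 -4.8;50 -2.24 5.64 0.1 -4.8;50 -2.24 5.64 0.1 -4.8;50 -2.24 5.64 0.1 -4.8;50 -2.24 5.64 0.1 -4.8;50 -2.24 5.64 0.1 -4.8;50 -2.24 5.64 0.1 -4.8'
python3 - <<'E'
from h import *
p,_=grab("top","t2");to(.65,-.031,.022,-12.7)
p=p[120:300,180:420];cv2.imwrite("pics/t2.png",cv2.resize(p[...,::-1],(800,600),interpolation=cv2.INTER_CUBIC))
E
```

```text
time_s: 7.9
position: [0.6481, -0.0296, 0.1163]
tcp_rot: [-2.45, -1.962, 0.001]
contact_force: [-1.0, 0.3, -0.2]
grip_width: 0.05
finger_force: 0.0
theta now -12.6 rows: [-0.033  0.049  1.895] roll 0.03 tilt 0.12
```

View pics/t2.png

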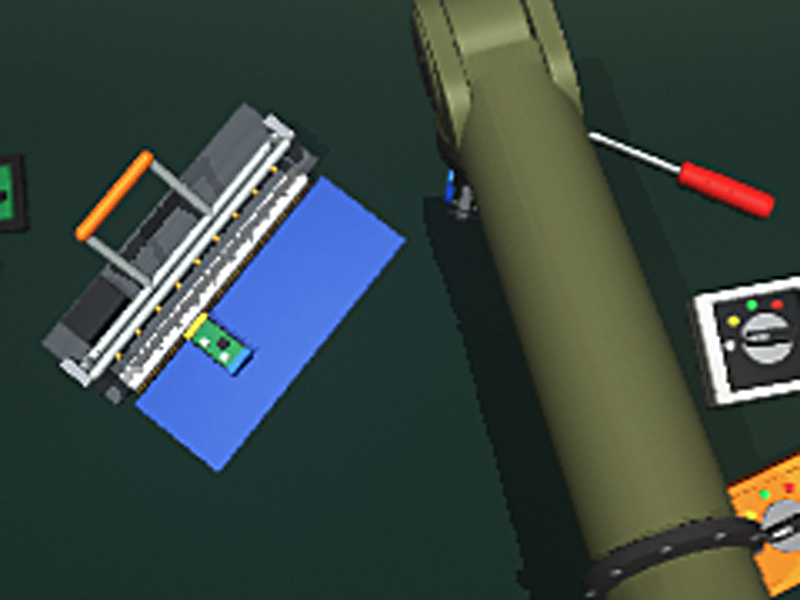

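Module B sits gold-flush at about (213,344) in the crop, against the fence. Grasp A.

```bash
python3 -m crank '50 -0.02 0.03 1 0;50 -0.02 0.03 1.9 0;50 -0.02 0.03 1.9 0;50 -0.02 0.03 1.9 0;20 -0.02 0.03 1.9 0;20 -0.02 0.03 1.9 0;20 -0.02 0.03 1.9 0;20 -0.02 0.03 1.9 0;20 -0.02 0.03 1.9 0;20 -0.02 0.03 1.9 0;20 -0.02 0.03 0 0;20 -0.02 0.03 0 0' 30
python3 - <<'E'
from h import *
q=jig(.05,-.048);to(*q,.1,-36.8+180)
E
```

```text
time_s: 9.15
position: [0.6492, -0.0332, 0.1174]
tcp_rot: [-2.453, -1.96, 0.004]
contact_force: [1.9, 0.3, -0.9]
grip_width: 0.0294
finger_force: 30.5
theta now -12.7 rows: [ 3.189 -2.564  0.354] roll -31.19 tilt 0.19
```

```bash
python3 -m crank '20 3.19 -2.56 0 -16;20 3.19 -2.56 0 -16;20 3.19 -2.56 0 -16;20 3.19 -2.56 0 -16;20 3.19 -2.56 0 -16;20 3.19 -2.56 0 -16;20 3.19 -2.56 0 -16;20 3.19 -2.56 0 -16;20 3.19 -2.56 0 -16;20 3.19 -2.56 0 -16;20 3.19 -2.56 0 -16'
python3 -m crank '20 0 0 0 -15.2;20 0 0 0 -15.2;20 0 0 0 -15.2;20 0 0 0 -15.2;20 0 0 0 -15.2;20 0 0 0 -15.2;20 0 0 0 -15.2;20 0 0 0 -15.2;20 0 0 0 -15.2;20 0 0 0 -15.2;20 0 0 0 -15.2'
python3 - <<'E'
from h import *
q=jig(.05,-.044);to(*q,.023,-36.8+180);print(manip.state()['joint_pos'])
E
```

```text
time_s: 10.25
position: [0.5606, 0.1505, 0.1171]
tcp_rot: [-0.62, -3.079, 0.001]
contact_force: [0.6, 0.3, -1.2]
grip_width: 0.0293
finger_force: 30.5
time_s: 11.35
position: [0.5608, 0.1508, 0.1174]
tcp_rot: [1.403, -2.811, 0.001]
contact_force: [-0.1, 0.2, -1.7]
grip_width: 0.0292
finger_force: 30.5
theta now 143.0 rows: [-0.061  0.022  1.887] roll -0.03 tilt 0.04
[ 0.69451797  0.70462934 -1.35345351  1.75189929  0.71819906  1.29315376
  1.66685267]
```

```bash
python3 -m crank '20 0 0.02 0.9 0;20 0 0.02 1.7 0;20 0 0.02 1.88 0;20 0 0.02 1.88 0;20 -0.2 0.02 1.88 0;20 -0.22 0.02 1.88 0;20 -0.24 0.02 1.88 0;20 -0.26 0.02 1.88 0;20 -0.26 0.02 1.88 0'
python3 - <<'E'
from h import *
s=manip.state();print(injig(s['position']),s['position'][2])
E
```

```text
time_s: 12.25
position: [0.5678, 0.1621, 0.0235]
tcp_rot: [1.408, -2.808, 0.0]
contact_force: [0.3, -0.6, -1.8]
grip_width: 0.0294
finger_force: 31.6
[ 0.04994275 -0.03370813] 0.023509431970904156
```

```bash
python3 -m crank '20 -0.04 0 0 0;20 -0.04 0 0 0;20 -0.06 0 0 0;20 -0.06 0 0 0;20 -0.08 0 0 0;20 -0.08 0 0 0;20 -0.08 0 0 0'
python3 - <<'E'
from h import *
s=manip.state();print(injig(s['position']),s['position'][2])
E
```

```text
time_s: 12.95
position: [0.5687, 0.163, 0.0232]
tcp_rot: [1.405, -2.804, 0.004]
contact_force: [-5.6, -6.9, 4.9]
grip_width: 0.0291
finger_force: 32.3
[ 0.0501202  -0.03249271] 0.023179663073506752
```

```bash
python3 -m crank '50 0 0 0 0;50 0 0 0 0;50 0 0 0 0;50 0 0 0 0;50 0 0 -1 0;50 0 0 -2 0;50 0 0 -3 0;50 0 0 -3.7 0;50 0 0 -3.7 0;50 0 0 -3.7 0' 30
python3 - <<'E'
from h import *
q=jig(0,.118);to(*q,.21,53.2);to(*jig(0,-.2),.2,53.2)
p,d=np.load("top0.npz")["p"],0
hsv=cv2.cvtColor(p,cv2.COLOR_RGB2HSV);H,S,V=[hsv[...,i].astype(int) for i in range(3)]
for s,c,l in blobs((abs(H-16)<8)&(S>130)&(V>110),60):
    if c[0]<260: w=plane("top",[c],.125)[0];print("handle",w,injig(w))
E
```

```text
time_s: 13.95
position: [0.5705, 0.1655, 0.2092]
tcp_rot: [-1.408, 2.807, -0.002]
contact_force: [0.5, 0.2, -0.2]
grip_width: 0.05
finger_force: 0.0
theta now 143.3 rows: [-2.948  0.999 -0.016] roll 18.01 tilt 0.11
theta now 143.3 rows: [3.412 1.006 0.179] roll 18.01 tilt 0.11
handle [0.61270215 0.30846293 0.125     ] [-0.00178136  0.11039389]
```

```bash
python3 -m crank '45 -2.85 1 0 18;45 -2.85 1 0 18;45 -2.85 1 0 18;45 -2.85 1 0 18;45 -2.85 1 0 18;45 -2.85 1 0 18;45 -2.85 1 0 18;45 -2.85 1 0 18;45 -2.85 1 0 18;45 -2.85 1 0 18;45 -2.85 1 0 18;45 -2.85 1 0 18'
python3 - <<'E'
from h import *
q=jig(0,.114);to(*q,.125,53.2)
p,d=grab("scene");c=pix("scene",[*J0,.08])[0].astype(int);a=p[c[1]-75:c[1]+75,c[0]-80:c[0]+120];cv2.imwrite("pics/s3.png",cv2.resize(a[...,::-1],(800,600),interpolation=cv2.INTER_CUBIC))
E
```

```text
time_s: 15.15
position: [0.6147, 0.3088, 0.206]
tcp_rot: [-0.989, -2.98, 0.005]
contact_force: [0.1, 0.2, -0.6]
grip_width: 0.045
finger_force: 0.0
theta now 53.3 rows: [-0.01   0.049  1.62 ] roll 0.01 tilt 0.21
```

View pics/s3.png

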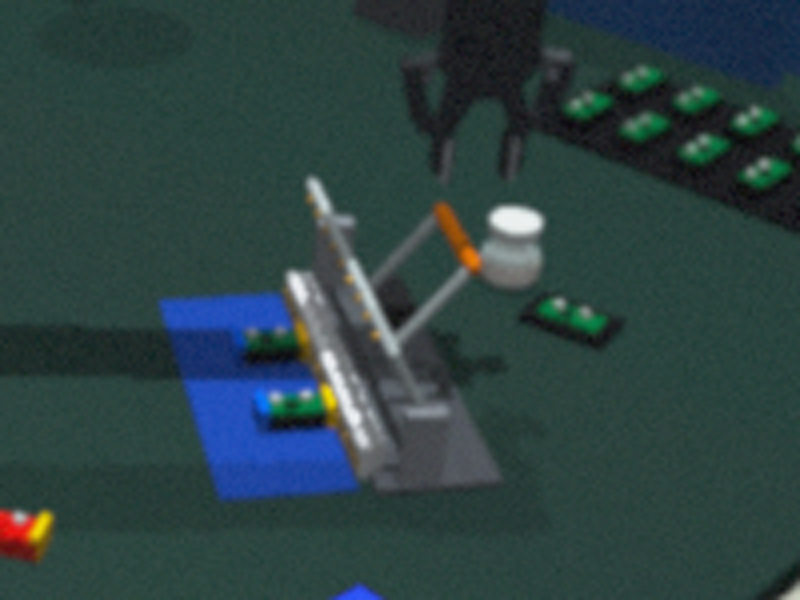

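Both modules are gold-flush on the mat, and the fingers straddle the handle line. Lower over the bar and start the swing.

```bash
python3 -m crank '45 0 0.04 0.8 0;45 0 0.04 1.62 0;45 0 0.04 1.62 0;24 0 0.04 1.62 0;24 0 0.04 1.62 0;24 0 0.04 1.62 0;24 0 0.04 1.62 0' 20
python3 -m crank '24 0 -0.16 -0.15 0;24 0 -0.32 -0.28 0;24 0 -0.49 -0.38 0;24 0 -0.66 -0.46 0;24 0 -0.84 -0.52 0;24 0 -1.02 -0.57 0;24 0 -1.21 -0.6 0;24 0 -1.4 -0.61 0;24 0 -1.58 -0.6 0;24 0 -1.77 -0.57 0;24 0 -1.95 -0.52 0;24 0 -2.14 -0.46 0'
python3 - <<'E'
from h import *
s=manip.state();print(injig(s['position']),s['position'][2])
E
```

```text
time_s: 15.9
position: [0.6159, 0.3096, 0.1285]
tcp_rot: [-0.99, -2.981, 0.005]
contact_force: [-4.2, -2.9, -2.7]
grip_width: 0.0244
finger_force: 2.7
time_s: 17.1
position: [0.5519, 0.2243, 0.1499]
tcp_rot: [-0.99, -2.981, 0.001]
contact_force: [0.9, 2.6, 1.2]
grip_width: 0.0241
finger_force: 1.0
[-6.00037575e-05  6.56663224e-03] 0.14992414529688772
```

```bash
python3 -m crank '24 0 -0.09 0.04 0;24 0 -0.17 0.08 0;24 0 -0.33 0.18 0;24 0 -0.48 0.3 0;24 0 -0.55 0.36 0;24 0 -0.62 0.43 0;24 0 -0.69 0.5 0;24 0 -0.72 0.54 0;24 0 -0.75 0.57 0;24 0 -0.78 0.6 0;24 0 -0.81 0.62 0;24 0 -0.81 0.62 0'
python3 - <<'E'
from h import *
s=manip.state();print(injig(s['position']),s['position'][2])
p,d=grab("scene");c=pix("scene",[*J0,.08])[0].astype(int);a=p[c[1]-75:c[1]+75,c[0]-100:c[0]+100];cv2.imwrite("pics/s4.png",cv2.resize(a[...,::-1],(800,600),interpolation=cv2.INTER_CUBIC))
E
```

```text
time_s: 18.3
position: [0.5285, 0.193, 0.1193]
tcp_rot: [0.99, 2.981, 0.001]
contact_force: [3.6, 3.3, -2.5]
grip_width: 0.0239
finger_force: 2.0
[-5.77876863e-05 -3.25272808e-02] 0.11929776194207052
```

View pics/s4.png

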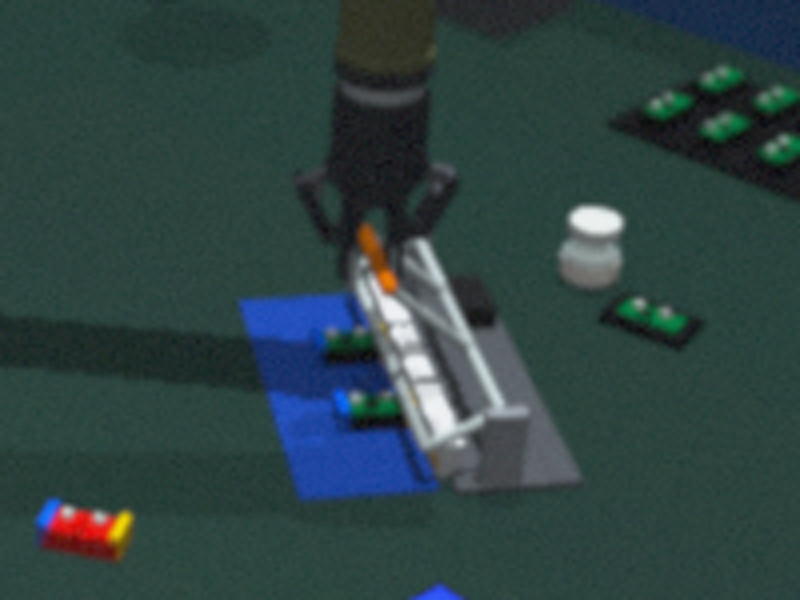

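The frame is nearly down and the fingers are on the handle. Press on against the stop.

```bash
python3 -m crank '24 0 -0.05 0.03 0;24 0 -0.08 0.05 0;24 0 -0.12 0.08 0;24 0 -0.12 0.08 0'
python3 - <<'E'
from h import *
s=manip.state();print(injig(s['position']),s['position'][2])
E
```

```text
time_s: 18.75
position: [0.5279, 0.1922, 0.1182]
tcp_rot: [0.986, 2.977, 0.015]
contact_force: [7.4, 8.9, 3.9]
grip_width: 0.0242
finger_force: 5.8
[-1.43189188e-05 -3.34724724e-02] 0.11823036808413301
```

Hard stop felt, so the frame is down. Release and lift, then measure the knob.

```bash
python3 -m crank '40 0 0.02 0 0;45 0 0.02 0 0;45 0 0.02 0 0;45 0 0.02 -1 0;45 0 0.02 -2 0;45 0 0.02 -3 0;45 0 0.02 -3 0'
python3 - <<'E'
from h import *
p=np.load("top0.npz")["p"]
g=p[195:250,380:440];hsv=cv2.cvtColor(p,cv2.COLOR_RGB2HSV);H,S,V=[hsv[...,i].astype(int) for i in range(3)]
box=np.zeros(H.shape,bool);box[200:245,386:434]=1
top={}
for k,m in {'yel':(abs(H-28)<8)&(S>120),'grn':(abs(H-60)<16)&(S>120)&(V>110),'red':((H<8)|(H>172))&(S>130)}.items():
    for s,c,l in blobs(m&box,4): print(k,s[4],c.round(1),plane("top",[c],.05)[0][:2].round(4))
for s,c,l in blobs((V>150)&(S<60)&box,3): print("white",s,c.round(1))
for s,c,l in blobs((V>85)&(V<200)&(S<60)&box,40): print("grey",s,c.round(1),plane("top",[c],.055)[0][:2].round(4))
m=((V>150)&(S<60)&box).astype(np.uint8);cn=max(cv2.findContours(m,0,2)[0],key=cv2.contourArea);b=cv2.boxPoints(cv2.minAreaRect(cn));w=plane("top",b,.05);print(w.round(4).tolist(),w.mean(0))
to(*w.mean(0)[:2],.15,0)
q,_=grab("top","t5");a=q[195:250,375:445];cv2.imwrite("pics/k5.png",cv2.resize(a[...,::-1],(760,600),interpolation=cv2.INTER_CUBIC))
E
```

```text
time_s: 19.45
position: [0.5279, 0.1902, 0.272]
tcp_rot: [0.988, 2.973, 0.007]
contact_force: [1.3, 0.2, -0.3]
grip_width: 0.0445
finger_force: 0.0
yel 10 [399.5 215.8] [ 0.5206 -0.2844]
grn 9 [405. 211.] [ 0.5369 -0.3027]
red 10 [412.8 211. ] [ 0.5376 -0.3285]
white [388 203  43  38 457] [409.  221.3]
white [403 214  13   6  42] [408.8 216.3]
white [405 220   5   2   7] [407.4 220.7]
white [397 222   3   3   7] [398.3 223. ]
white [403 223  14   6  55] [410.2 225.3]
[[0.5439, -0.2463, 0.05], [0.5711, -0.365, 0.05], [0.463, -0.3848, 0.05], [0.4368, -0.2675, 0.05]] [ 0.50371641 -0.31588526  0.05      ]
theta now 53.2 rows: [-5.654 -8.416  2.419] roll 10.65 tilt 0.57
```

View pics/k5.png

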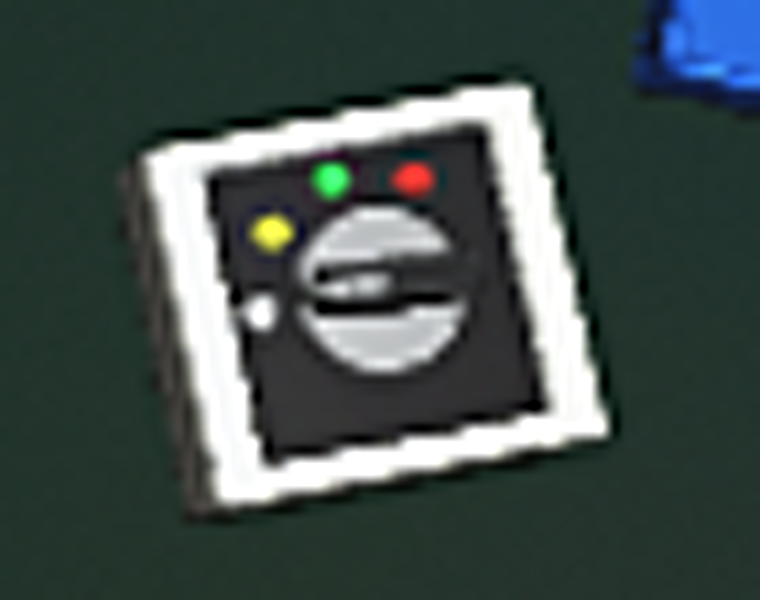

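Run:
```python
from h import *
p,_=cv2.imread("pics/t5.png")[...,::-1],0
uv=[[398.3,223],[399.5,215.8],[405,211],[412.8,211]]
W=plane("top",uv,.051)[:,:2];a=np.array([0,.7,1.4,2.1]);L=.036*np.c_[np.sin(a),np.cos(a)]
A=L-L.mean(0);B=W-W.mean(0);th=np.arctan2((A[:,0]*B[:,1]-A[:,1]*B[:,0]).sum(),(A*B).sum())
c,s=np.cos(th),np.sin(th);Rm=np.array([[c,-s],[s,c]]);ctr=W.mean(0)-Rm@L.mean(0)
print("ctr",ctr,"th",np.degrees(th),"res",(W-(L@Rm.T+ctr)).round(4).tolist())
for q in(.0,1.4): v=Rm@[np.sin(q),np.cos(q)];print("world angle at",q,np.degrees(np.arctan2(v[1],v[0])))
# dark bar edge lines inside grey disc: fit both grey blobs' inner pixels, per column
V=cv2.cvtColor(np.ascontiguousarray(p),cv2.COLOR_RGB2GRAY).astype(float)
pts=[]
for u in range(404,415):
    col=V[214:230,u];w=np.clip(150-col,0,None);w[:3]=0;w[-3:]=0
    # bar centre: midpoint of upper and lower dark transitions
    hi=np.where(col>140)[0];print(u,col.astype(int).tolist())
```

```text
ctr [ 0.5032741  -0.31566713] th 10.973125357795121 res [[0.0002, 0.0002], [-0.0004, -0.0], [-0.0001, 0.0004], [0.0003, -0.0006]]
world angle at 0.0 100.97312535779513
world angle at 1.4 20.75903403947988
404 [40, 47, 134, 214, 219, 90, 3, 143, 33, 0, 221, 189, 104, 36, 48, 54]
405 [33, 131, 205, 203, 213, 88, 53, 196, 61, 0, 213, 214, 208, 94, 42, 49]
406 [59, 213, 201, 196, 211, 66, 96, 229, 84, 0, 209, 204, 207, 193, 59, 44]
407 [146, 198, 194, 194, 209, 61, 120, 162, 64, 5, 207, 201, 200, 213, 111, 46]
408 [220, 199, 190, 195, 209, 45, 173, 189, 63, 17, 206, 199, 196, 204, 188, 55]
409 [221, 197, 190, 196, 190, 45, 170, 177, 57, 19, 206, 199, 194, 199, 217, 59]
410 [219, 196, 191, 200, 127, 39, 133, 107, 35, 27, 204, 197, 193, 197, 225, 59]
411 [201, 197, 192, 202, 119, 45, 42, 51, 16, 43, 202, 196, 193, 200, 210, 59]
412 [124, 196, 194, 205, 87, 44, 48, 55, 6, 115, 198, 193, 192, 204, 143, 46]
413 [34, 187, 199, 208, 94, 42, 48, 58, 0, 210, 199, 191, 195, 215, 86, 43]
414 [32, 128, 191, 214, 92, 43, 49, 64, 0, 205, 196, 192, 207, 194, 55, 44]
```

Knob axis is at (0.5033,-0.3157), with the pointer at about 97° (value about 0.07). The green mark is at 20.8°, which needs tool θ = -69.2.

```bash
python3 -m crank '45 -5.65 -8.42 2.3 9.25;45 -5.65 -8.42 2.3 9.25;45 -5.65 -8.42 2.3 9.25;45 -5.65 -8.42 2.3 9.25;45 -5.65 -8.42 2.3 9.25;45 -5.65 -8.42 2.3 9.25;45 -5.65 -8.42 2.3 9.25;45 -5.65 -8.42 2.3 9.25;45 -5.65 -8.42 2.3 9.25;45 -5.65 -8.42 2.3 9.25;45 -5.65 -8.42 2.3 9.25;45 -5.65 -8.42 2.3 9.25'
python3 - <<'E'
from h import *
to(.5033,-.3157,.08,7)
E
```

```text
time_s: 20.7
position: [0.4965, -0.3212, 0.1473]
tcp_rot: [-2.086, -2.342, 0.003]
contact_force: [-0.4, 0.0, -0.3]
grip_width: 0.0448
finger_force: 0.0
theta now 6.6 rows: [0.09  0.154 1.345] roll -0.08 tilt 0.31
```

```bash
python3 -m crank '40 0.09 0.15 0.7 -0.08;40 0.09 0.15 0.7 -0.08;40 0.09 0.15 0.7 -0.08;40 0.09 0.15 0.7 -0.08'
python3 - <<'E'
from h import *
to(.5033,-.3157,.08,7)
E
```

```text
time_s: 21.1
position: [0.5073, -0.3117, 0.1167]
tcp_rot: [2.071, 2.361, -0.0]
contact_force: [0.2, -1.0, -0.0]
grip_width: 0.0395
finger_force: 0.0
theta now 7.5 rows: [-0.069 -0.091  0.733] roll 0.1 tilt 0.06
```

```bash
python3 -m crank '40 -0.07 -0.09 0.4 0.1;40 -0.07 -0.09 0.73 0.1;40 -0.07 -0.09 0.73 0.1;8 -0.07 -0.09 0.73 0.1;8 -0.07 -0.09 0.73 0.1;8 -0.07 -0.09 0.73 0.1;8 -0.07 -0.09 0.73 0.1;8 -0.07 -0.09 0.73 0.1;8 -0.07 -0.09 0.73 0.1' 25
python3 - <<'E'
from h import *
to(.5033,-.3157,.08,-69.2)
E
```

```text
time_s: 22.0
position: [0.504, -0.3163, 0.0801]
tcp_rot: [2.081, 2.35, 0.001]
contact_force: [2.1, 0.6, 3.7]
grip_width: 0.0125
finger_force: 30.7
theta now 6.9 rows: [ 0.013 -0.013  0.001] roll 15.23 tilt 0.14
```

```bash
python3 -m crank '8 0 0 0 1.5;8 0 0 0 3;8 0 0 0 4.5;8 0 0 0 6;8 0 0 0 7.5;8 0 0 0 9;8 0 0 0 10.5;8 0 0 0 12;8 0 0 0 13.5;8 0 0 0 15.2;8 0 0 0 15.2;8 0 0 0 15.2'
python3 - <<'E'
from h import *
to(.5033,-.3157,.08,-69.2)
E
```

```text
time_s: 23.2
position: [0.5052, -0.317, 0.0801]
tcp_rot: [3.086, 0.57, 0.007]
contact_force: [6.2, -0.8, 0.6]
grip_width: 0.0124
finger_force: 30.3
theta now -69.1 rows: [-0.027 -0.037  0.002] roll 0.02 tilt 0.33
```

```bash
python3 -m crank '40 0 0 0 0;40 0 0 0 0;40 0 0 0 0;40 0 0 -1 0;40 0 0 -2 0;40 0 0 -3 0;40 0 0 -3.5 0;40 0 0 -3.5 0'
python3 - <<'E'
from h import *
to(*jig(0,-.028),.25,53.2)
E
```

```text
time_s: 24.0
position: [0.5044, -0.3174, 0.2591]
tcp_rot: [3.084, 0.568, 0.008]
contact_force: [0.5, -0.4, -0.5]
grip_width: 0.0399
finger_force: 0.0
theta now -69.1 rows: [ 4.165 -9.414  0.135] roll -24.46 tilt 0.47
```

```bash
python3 -m crank '45 4.17 -9.4 0 -16;45 4.17 -9.4 0 -16;45 4.17 -9.4 0 -16;45 4.17 -9.4 0 -16;45 4.17 -9.4 0 -16;45 4.17 -9.4 0 -16;45 4.17 -9.4 0 -16;45 4.17 -9.4 0 -16;45 4.17 -9.4 0 -16;45 4.17 -9.4 0 -16;45 4.17 -9.4 0 -16;45 4.17 -9.4 0 -16'
python3 - <<'E'
from h import *
to(*jig(0,-.028),.25,53.2)
p,_=grab("top");a=p[195:250,375:445];b=p[150:270,180:320]
o=np.zeros((600,800,3),np.uint8);o[:240,:305]=cv2.resize(a,(305,240),interpolation=2);
s,_=grab("scene");c=pix("scene",[*J0,.03])[0].astype(int)
o[:360,310:790]=cv2.resize(s[c[1]-60:c[1]+60,c[0]-80:c[0]+80],(480,360),interpolation=2);o[240:501,:305]=cv2.resize(b,(305,261),interpolation=2)
cv2.imwrite("pics/v6.png",o[...,::-1])
E
```

```text
time_s: 25.2
position: [0.528, 0.2005, 0.2527]
tcp_rot: [-1.991, -2.427, 0.002]
contact_force: [0.5, -0.5, 0.5]
grip_width: 0.0452
finger_force: 0.0
theta now 11.3 rows: [-0.089  0.047  0.054] roll -8.39 tilt 0.17
```

View pics/v6.png

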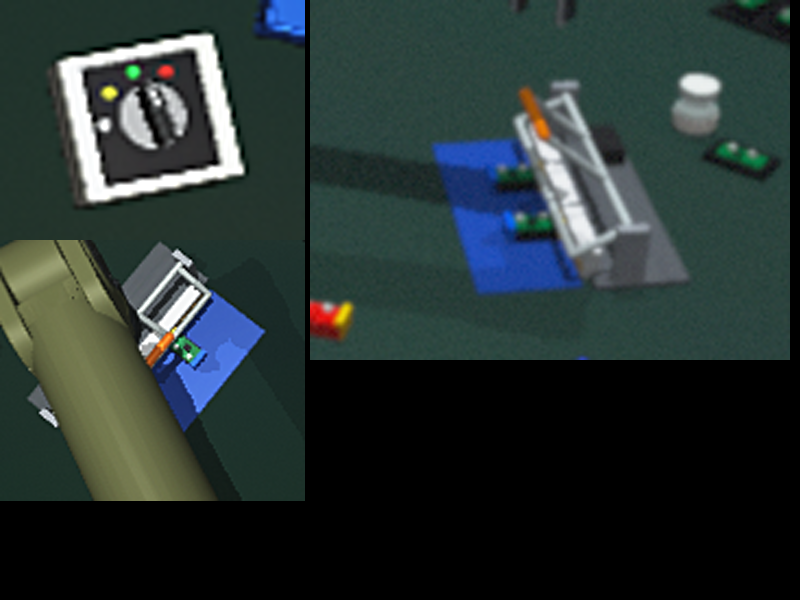

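Top-left shows the pointer toward the green mark at (133,72). The right panel shows the frame down over both modules, gold-flush. Now back to the handle to raise it.

```bash
python3 -m crank '45 -0.09 0.05 0 -8.4;45 -0.09 0.05 0 -8.4;45 -0.09 0.05 0 -8.4;45 -0.09 0.05 0 -8.4;45 -0.09 0.05 0 -8.4;45 -0.09 0.05 0 -8.4;45 -0.09 0.05 0 -8.4'
python3 - <<'E'
from h import *
to(*jig(0,-.028),.123,53.2)
E
```

```text
time_s: 26.0
position: [0.5334, 0.1912, 0.2536]
tcp_rot: [-1.008, -2.975, 0.002]
contact_force: [-0.3, -0.2, 0.1]
grip_width: 0.045
finger_force: 0.0
theta now 52.6 rows: [0.101 0.063 2.611] roll -0.13 tilt 0.08
```

```bash
python3 -m crank '45 0.1 0.06 1 -0.13;45 0.1 0.06 2 -0.13;45 0.1 0.06 2.6 -0.13;45 0.1 0.06 2.6 -0.13;24 0.1 0.06 2.6 -0.13;24 0.1 0.06 2.6 -0.13;24 0.1 0.06 2.6 -0.13;24 0.1 0.06 2.6 -0.13' 20
python3 -m crank '24 0 0.1 -0.11 0;24 0 0.25 -0.23 0;24 0 0.39 -0.35 0;24 0 0.55 -0.45 0;24 0 0.72 -0.53 0;24 0 0.9 -0.59 0;24 0 1.08 -0.64 0;24 0 1.27 -0.67 0;24 0 1.46 -0.68 0;24 0 1.65 -0.67 0;24 0 1.84 -0.64 0;24 0 2.02 -0.59 0'
python3 - <<'E'
from h import *
s=manip.state();print(injig(s['position']),s['position'][2])
E
```

```text
time_s: 26.8
position: [0.5319, 0.1989, 0.1256]
tcp_rot: [0.982, 2.981, 0.002]
contact_force: [0.2, 0.2, 0.3]
grip_width: 0.0242
finger_force: 0.0
time_s: 28.0
position: [0.5913, 0.2809, 0.1532]
tcp_rot: [-0.982, -2.984, -0.001]
contact_force: [-1.0, -2.4, 1.9]
grip_width: 0.0237
finger_force: 1.4
[-0.00240846  0.07549703] 0.15324798187911323
```

```bash
python3 -m crank '24 0 0.18 0.07 0;24 0 0.35 0.15 0;24 0 0.51 0.25 0;24 0 0.66 0.36 0;24 0 0.73 0.42 0;24 0 0.8 0.49 0;24 0 0.85 0.54 0;24 0 0.9 0.6 0;24 0 0.93 0.63 0;24 0 0.96 0.67 0;24 0 1 0.7 0;24 0 1 0.7 0'
python3 - <<'E'
from h import *
s=manip.state();print(injig(s['position']),s['position'][2])
E
python3 -m crank '45 0 -0.02 0 0;45 0 -0.02 0 0;45 0 -0.02 0 0;45 0 -0.02 -1 0;45 0 -0.02 -2 0;45 0 -0.02 -2.4 0;45 0 -0.02 -2.4 0'
python3 - <<'E'
from h import *
to(*jig(-.05,-.032),.15,-36.8+180);to(*jig(.05,-.032),.15,-36.8+180)
p,_=grab("top");b=p[140:270,170:340]
o=np.zeros((600,800,3),np.uint8);o[:,:785]=cv2.resize(b,(785,600),interpolation=2);cv2.imwrite("pics/v7.png",o[...,::-1])
E
```

```text
time_s: 29.2
position: [0.62, 0.3188, 0.1182]
tcp_rot: [-0.983, -2.983, 0.006]
contact_force: [-4.2, -4.7, 1.6]
grip_width: 0.0243
finger_force: 3.0
[-0.00215139  0.12305478] 0.1182497481970819
time_s: 29.9
position: [0.6215, 0.3213, 0.2435]
tcp_rot: [0.98, 2.979, 0.01]
contact_force: [0.4, 1.5, 0.3]
grip_width: 0.045
finger_force: 0.0
theta now 53.6 rows: [ 0.978 -3.166  1.843] roll -17.93 tilt 0.48
theta now 53.6 rows: [-1.022 -3.179  1.849] roll -17.93 tilt 0.48
```

View pics/v7.png

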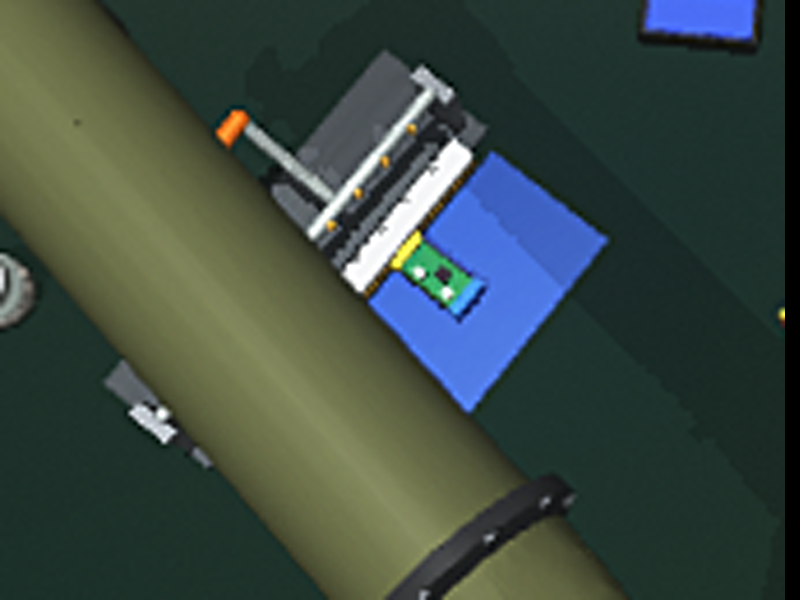

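Frame raised, and module A sits undisturbed at (440,277). Fetch A for the turn.

```bash
python3 -m crank '50 -1.02 -3.25 0 -17.93;50 -1.02 -3.25 0 -17.93;50 -1.02 -3.25 0 -17.93;50 -1.02 -3.25 0 -17.93;50 -1.02 -3.25 0 -17.93;50 -1.02 -3.25 0 -17.93;50 -1.02 -3.25 0 -17.93;50 -1.02 -3.25 0 -17.93;50 -1.02 -3.25 0 -17.93;50 -1.02 -3.25 0 -17.93;50 -1.02 -3.25 0 -17.93;50 -1.02 -3.25 0 -17.93'
python3 - <<'E'
from h import *
to(*jig(.05,-.036),.023,-36.8+180)
E
```

```text
time_s: 31.15
position: [0.5639, 0.1578, 0.2367]
tcp_rot: [1.406, -2.807, -0.002]
contact_force: [-0.6, -0.4, 0.4]
grip_width: 0.0498
finger_force: 0.0
theta now 143.2 rows: [-0.076 -0.023  4.273] roll 0.0 tilt 0.16
```

```bash
python3 -m crank '50 -0.05 -0.02 1 0;50 -0.05 -0.02 2 0;50 -0.05 -0.02 3 0;50 -0.05 -0.02 3.9 0;50 -0.05 -0.02 4.27 0;50 -0.05 -0.02 4.27 0;50 -0.05 -0.02 4.27 0;20 -0.05 -0.02 4.27 0;20 -0.05 -0.02 4.27 0;20 -0.05 -0.02 4.27 0;20 -0.05 -0.02 4.27 0;20 -0.05 -0.02 4.27 0' 30
python3 -m crank '20 0.3 0 0 0;20 0.5 0 -0.5 0;20 1.2 0 -1.4 0;20 1.2 0 -2 0;20 1.2 0 -2 16;20 1.2 0 -2 16;20 1.2 0 -2 16;20 1.2 0 -2 16;20 1.2 0 -2 16;20 1.2 0 -2 16;20 1.2 0 -2 16;20 1.2 0 -2 16'
python3 -m crank '20 0 0 0 16;20 0 0 0 16;20 0 0 0 16;20 0 0 0 16;20 0 0 0 16;20 0 0 0 16;20 0 0 0 16;20 0 0 0 16;20 0 0 0 16;20 0 0 0 16'
python3 - <<'E'
from h import *
to(*jig(.05,-.046),.023,-36.8)
E
```

```text
time_s: 32.35
position: [0.5686, 0.1605, 0.0276]
tcp_rot: [-1.405, 2.806, -0.002]
contact_force: [-0.2, -0.4, 6.7]
grip_width: 0.029
finger_force: 31.5
time_s: 33.55
position: [0.531, 0.1117, 0.1258]
tcp_rot: [0.434, 3.11, -0.001]
contact_force: [0.8, -0.3, -2.3]
grip_width: 0.0295
finger_force: 30.6
time_s: 34.55
position: [0.531, 0.1119, 0.1258]
tcp_rot: [2.329, 2.106, 0.001]
contact_force: [0.3, -0.3, -2.2]
grip_width: 0.029
finger_force: 30.6
theta now -5.8 rows: [0.862 0.504 2.057] roll 6.21 tilt 0.08
```

```bash
python3 -m crank '20 0 0 0 6.2;20 0 0 0 6.2;20 0 0 0 6.2;20 0.84 0.5 0.5 6.2;20 0.84 0.5 1.2 6.2;20 0.84 0.5 1.6 6.2;20 0.84 0.5 1.6 6.2;20 0.84 0.5 1.6 6.2'
python3 - <<'E'
from h import *
to(*jig(.05,-.046),.026,-36.8)
p,d=grab("scene");c=pix("scene",[*J0,.03])[0].astype(int);a=p[c[1]-60:c[1]+60,c[0]-90:c[0]+70];cv2.imwrite("pics/s8.png",cv2.resize(a[...,::-1],(800,600),interpolation=cv2.INTER_CUBIC))
E
```

```text
time_s: 35.35
position: [0.5601, 0.1512, 0.0458]
tcp_rot: [2.806, 1.413, 0.001]
contact_force: [0.3, 0.9, -0.7]
grip_width: 0.0292
finger_force: 30.5
theta now -36.5 rows: [ 0.021 -0.005  0.396] roll 0.05 tilt 0.03
```

View pics/s8.png

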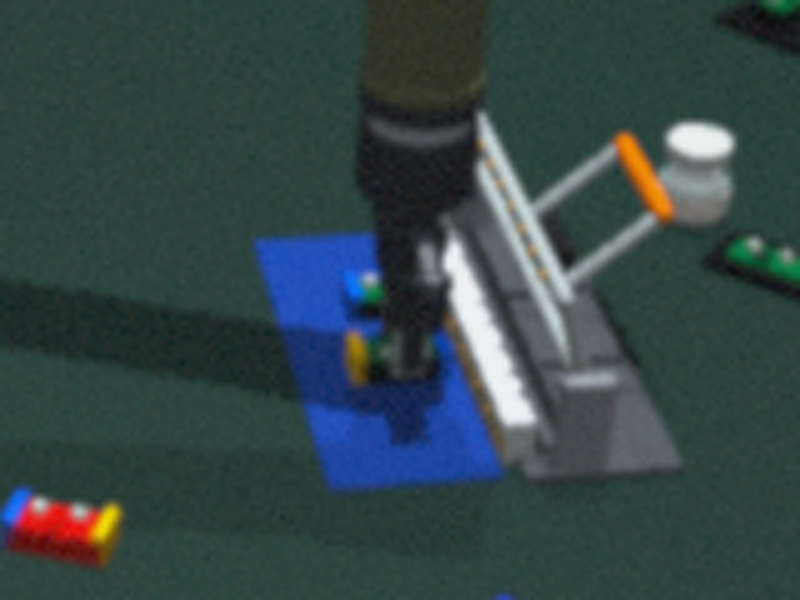

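Held with the blue end toward the fence; gold is at (358,358). Lower and push in.

```bash
python3 -m crank '20 0.02 0 0.2 0.05;20 0.02 0 0.35 0.05;20 0.02 0 0.42 0.05;20 0.02 0 0.46 0.05;20 0.02 0 0.46 0.05'
python3 -m crank '20 0.08 0 0 0;20 0.14 0 0 0;20 0.18 0 0 0;20 0.22 0 0 0;20 0.24 0 0 0;20 0.24 0 0 0'
python3 - <<'E'
from h import *
s=manip.state();print(injig(s['position']),s['position'][2])
E
```

```text
time_s: 35.9
position: [0.5614, 0.1517, 0.0272]
tcp_rot: [2.806, 1.405, -0.0]
contact_force: [-12.8, -4.1, 35.0]
grip_width: 0.0294
finger_force: 35.1
time_s: 36.5
position: [0.5685, 0.157, 0.0269]
tcp_rot: [2.804, 1.399, -0.006]
contact_force: [-12.3, -13.0, 35.8]
grip_width: 0.0294
finger_force: 35.6
[ 0.0535634  -0.03731607] 0.026871333987654934
```

Pressing down too hard (35 N vertical). Ease up 4 mm.

```bash
python3 -m crank '20 0 0 -0.04 0;20 0 0 -0.08 0;20 0 0 -0.08 0'
python3 - <<'E'
from h import *
s=manip.state();print(injig(s['position']),s['position'][2]);to(*jig(.05,-.036),.0276,-36.8)
E
```

```text
time_s: 36.8
position: [0.5684, 0.161, 0.027]
tcp_rot: [2.808, 1.406, 0.002]
contact_force: [-0.7, -2.0, 7.3]
grip_width: 0.0293
finger_force: 32.3
[ 0.05104204 -0.03423841] 0.026985340512744354
theta now -36.8 rows: [-0.035 -0.021 -0.012] roll -0.0 tilt 0.1
```

```bash
python3 -m crank '20 0.02 0 -0.01 0;20 0.04 0 -0.01 0;20 0.06 0 -0.01 0;20 0.08 0 -0.01 0;20 0.1 0 -0.01 0;20 0.1 0 -0.01 0'
python3 - <<'E'
from h import *
s=manip.state();print(injig(s['position']),s['position'][2])
E
```

```text
time_s: 37.4
position: [0.5707, 0.1645, 0.027]
tcp_rot: [2.808, 1.406, -0.002]
contact_force: [-2.2, -3.6, 7.0]
grip_width: 0.0292
finger_force: 32.3
[ 0.05085165 -0.03001215] 0.026984437592841585
```

```bash
python3 -m crank '20 0.02 0 -0.01 0;20 0.04 0 -0.01 0;20 0.06 0 -0.01 0;20 0.06 0 -0.01 0'
python3 - <<'E'
from h import *
s=manip.state();print(injig(s['position']),s['position'][2])
E
```

```text
time_s: 37.8
position: [0.5713, 0.1657, 0.027]
tcp_rot: [2.807, 1.405, -0.008]
contact_force: [-5.2, -6.8, 9.6]
grip_width: 0.0289
finger_force: 32.5
[ 0.0505907  -0.02867624] 0.02700302697366395
```

```bash
python3 -m crank '50 0.02 0 -0.01 0;50 0 0 -0.01 0;50 0 0 -0.01 0;50 0 0 -0.01 0;50 0 0 -1 0;50 0 0 -2 0;50 0 -2 -2 0;50 0 -2 -2 0;50 0 -2 -2 0;50 0 -2 -2 0;50 0 -2 -2 0'
python3 - <<'E'
from h import *
to(*jig(-.05,-.034),.025,-36.8)
p,_=grab("top");b=p[140:270,170:340];cv2.imwrite("pics/v9.png",cv2.resize(b,(785,600),interpolation=2)[...,::-1])
E
```

```text
time_s: 38.9
position: [0.4931, 0.227, 0.1269]
tcp_rot: [2.809, 1.405, 0.0]
contact_force: [1.2, 0.1, 0.9]
grip_width: 0.0502
finger_force: 0.0
theta now -36.9 rows: [-0.15  -0.027  2.039] roll -0.01 tilt 0.04
```

View pics/v9.png

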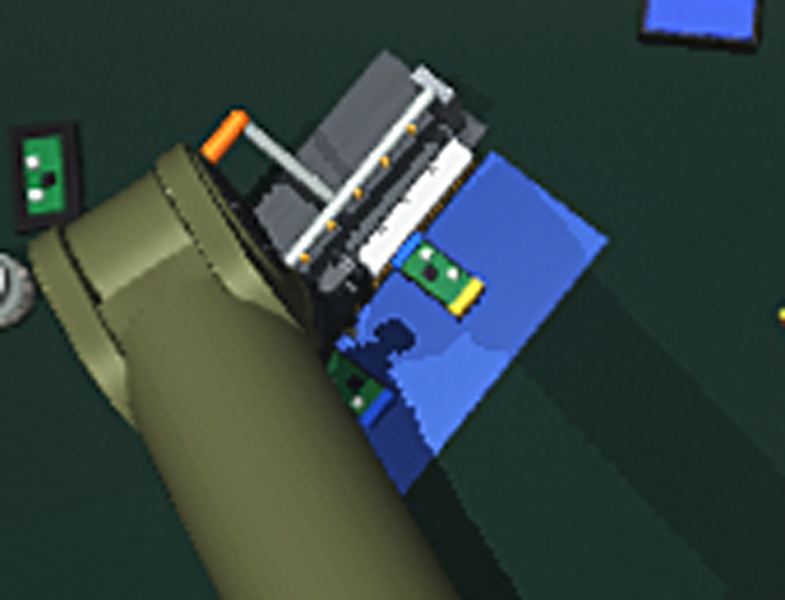

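A is blue-flush at (440,277), and B is unmoved at (358,385). Grasp B, back off, turn.

```bash
python3 -m crank '50 -0.12 -0.03 1 0;50 -0.12 -0.03 1.9 0;50 -0.12 -0.03 1.97 0;50 -0.12 -0.03 1.97 0;20 -0.12 -0.03 1.97 0;20 -0.12 -0.03 1.97 0;20 -0.12 -0.03 1.97 0;20 -0.12 -0.03 1.97 0;20 -0.12 -0.03 1.97 0;20 -0.12 -0.03 1.97 0' 30
python3 -m crank '20 -0.3 0 0 0;20 -0.6 0 -0.5 0;20 -1 0 -1.4 0;20 -1 0 -2 0;20 -1 0 -2 -16;20 -1 0 -2 -16;20 -1 0 -2 -16;20 -1 0 -2 -16;20 -1 0 -2 -16;20 -1 0 -2 -16;20 -1 0 -2 -16;20 -1 0 -2 -16'
python3 - <<'E'
from h import *
to(*jig(-.05,-.09),.12,143.2)
E
```

```text
time_s: 39.95
position: [0.4896, 0.2246, 0.031]
tcp_rot: [2.808, 1.406, 0.007]
contact_force: [-0.6, -0.6, 7.2]
grip_width: 0.0291
finger_force: 31.0
time_s: 41.15
position: [0.4577, 0.1838, 0.1292]
tcp_rot: [1.515, 2.751, 0.0]
contact_force: [-0.6, 0.3, -1.1]
grip_width: 0.0294
finger_force: 30.2
theta now 32.3 rows: [-0.079 -0.135  0.183] roll -22.17 tilt 0.08
```

```bash
python3 -m crank '20 -0.08 -0.13 0 -16;20 -0.08 -0.13 0 -16;20 -0.08 -0.13 0 -16;20 -0.08 -0.13 0 -16;20 -0.08 -0.13 0 -16;20 -0.08 -0.13 0 -16;20 -0.08 -0.13 0 -16;20 -0.08 -0.13 0 -16;20 -0.08 -0.13 0 -16;20 -0.08 -0.13 0 -16;20 -0.08 -0.13 0 -16'
python3 -m crank '20 0 0 0 -6.15;20 0 0 0 -6.15;20 0 0 0 -6.15;20 0 0 0 -6.15;20 0 0 0 -6.15'
python3 - <<'E'
from h import *
to(*jig(-.05,-.044),.034,143.2);print(manip.state()['joint_pos'])
E
```

```text
time_s: 42.25
position: [0.4543, 0.1769, 0.129]
tcp_rot: [-0.598, 3.083, -0.001]
contact_force: [-0.8, -0.3, -1.6]
grip_width: 0.0292
finger_force: 30.2
time_s: 42.75
position: [0.4542, 0.1769, 0.1288]
tcp_rot: [-1.393, 2.815, -0.001]
contact_force: [0.2, 0.0, -0.9]
grip_width: 0.0292
finger_force: 30.2
theta now 142.7 rows: [-0.917  0.012  1.896] roll -0.11 tilt 0.04
[ 0.61912031  0.21421247 -1.12554198  1.96257913  0.21814501  1.09514304
  1.8912828 ]
```

```bash
python3 -m crank '20 -0.5 0.01 0.8 -0.11;20 -0.92 0.01 1.4 -0.11;20 -0.92 0.01 1.75 -0.11;20 -0.92 0.01 1.88 -0.11;20 -0.92 0.01 1.92 -0.11;20 -0.92 0.01 1.92 -0.11'
python3 - <<'E'
from h import *
to(*jig(-.05,-.036),.0305,143.2)
E
```

```text
time_s: 43.35
position: [0.4819, 0.2133, 0.0333]
tcp_rot: [-1.406, 2.808, -0.002]
contact_force: [0.3, -0.4, -1.3]
grip_width: 0.0292
finger_force: 30.3
theta now 143.2 rows: [-0.162  0.01   0.056] roll -0.0 tilt 0.07
```

```bash
python3 -m crank '20 0 0.01 0.03 0;20 0 0.01 0.05 0;20 -0.08 0.01 0.05 0;20 -0.16 0.01 0.05 0;20 -0.2 0.01 0.05 0;20 -0.24 0.01 0.05 0;20 -0.24 0.01 0.05 0'
python3 - <<'E'
from h import *
s=manip.state();print(injig(s['position']),s['position'][2])
E
```

```text
time_s: 44.05
position: [0.4874, 0.221, 0.031]
tcp_rot: [1.404, -2.804, 0.008]
contact_force: [-7.7, -8.7, 16.3]
grip_width: 0.0286
finger_force: 32.2
[-0.04971269 -0.03474552] 0.030970962028073222
```

```bash
python3 -m crank '20 0 0 -0.03 0;20 0 0 -0.03 0;20 -0.03 0 -0.03 0;20 -0.05 0 -0.03 0;20 -0.05 0 -0.03 0'
python3 - <<'E'
from h import *
s=manip.state();print(injig(s['position']),s['position'][2])
E
```

```text
time_s: 44.55
position: [0.4875, 0.221, 0.031]
tcp_rot: [1.401, -2.8, 0.009]
contact_force: [-8.2, -10.9, 10.3]
grip_width: 0.0291
finger_force: 31.5
[-0.04967828 -0.03464984] 0.0310110897127082
```

```bash
python3 -m crank '50 0.02 0 -0.05 0;50 0.02 0 -0.05 0;50 0.02 0 -0.05 0;50 0.02 0 -0.05 0;50 0.02 0 -1 0;50 0.02 0 -2 0;50 0.02 0 -3 0;50 0.02 0 -4 0;50 1 4 -4 0;50 1 4 -4 0;50 1 4 -4 0;50 1 4 -4 0'
python3 - <<'E'
from h import *
p,_=grab("top");b=p[140:270,170:340];cv2.imwrite("pics/v10.png",cv2.resize(b,(785,600),interpolation=2)[...,::-1])
mods(p)
hsv=cv2.cvtColor(p,cv2.COLOR_RGB2HSV);H,S,V=[hsv[...,i].astype(int) for i in range(3)]
for s,c,l in blobs((abs(H-26)<8)&(S>120)&(V>110),8):
    if c[0]<300: print("gold",s[4],c.round(1),injig(plane("top",[c],.02)[0]).round(4))
E
```

```text
time_s: 45.75
position: [0.304, 0.3037, 0.2307]
tcp_rot: [1.409, -2.805, -0.003]
contact_force: [4.7, -57.0, 17.3]
grip_width: 0.0497
finger_force: 0.0
[ 0.5272 -0.1148] yaw 29.4 L 0.057 rgb [241.  69.  66.] jig [ 0.1833 -0.2797]
gold 25 [211.  176.9] [-0.0039  0.1581]
gold 22 [270.5 204.1] [ 0.0491 -0.0588]
gold 24 [251.5 227.5] [-0.0506 -0.0595]
```

View pics/v10.png

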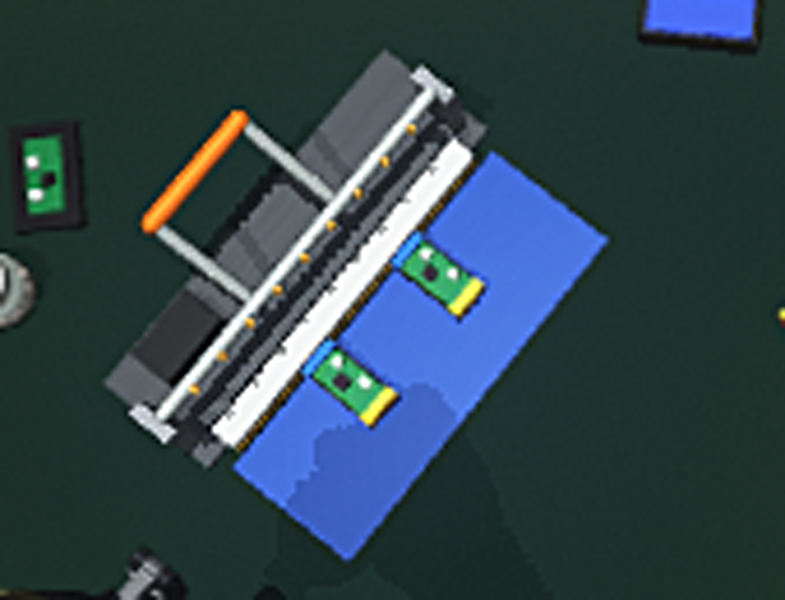

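Both modules are blue-flush, with gold at (470,297) and (380,407) in the crop. The 57 N reading needs a check.

```bash
python3 -m crank '50 0 -1 0 0;50 0 -2 0 0;50 0 -2 0 0;50 0 -2 0 0;50 0 -2 0 0;50 0 -2 0 0'
python3 - <<'E'
from h import *
s=manip.state();print(s['contact_force'],s['joint_pos'].round(2));to(*jig(0,.114),.22,53.2)
E
```

```text
time_s: 46.4
position: [0.3851, 0.244, 0.2315]
tcp_rot: [-1.411, 2.807, -0.002]
contact_force: [0.0, 0.3, -0.6]
grip_width: 0.0503
finger_force: 0.0
[ 0.00356059  0.28007706 -0.60095997] [ 0.66 -0.13 -1.18  1.9  -0.12  1.29  2.02]
theta now 143.4 rows: [-3.822 -2.92   0.232] roll 18.04 tilt 0.07
```

It was only a transient, and the force is zero now. Back to the handle.

```bash
python3 -m crank '45 -3.8 -2.92 0 18;45 -3.8 -2.92 0 18;45 -3.8 -2.92 0 18;45 -3.8 -2.92 0 18;45 -3.8 -2.92 0 18;45 -3.8 -2.92 0 18;45 -3.8 -2.92 0 18;45 -3.8 -2.92 0 18;45 -3.8 -2.92 0 18;45 -3.8 -2.92 0 18;45 -3.8 -2.92 0 18;45 -3.8 -2.92 0 18'
python3 -m crank '45 0 0 0 0;45 0 0 0 0'
python3 - <<'E'
from h import *
to(*jig(0,.117),.124,53.2)
E
```

```text
time_s: 47.6
position: [0.6159, 0.3089, 0.2324]
tcp_rot: [0.993, 2.979, 0.001]
contact_force: [-0.1, -0.7, -0.1]
grip_width: 0.0453
finger_force: 0.0
time_s: 47.8
position: [0.6162, 0.3085, 0.2321]
tcp_rot: [0.986, 2.982, 0.0]
contact_force: [-1.3, -0.3, 0.4]
grip_width: 0.0454
finger_force: 0.0
theta now 53.4 rows: [0.02  0.088 2.162] roll 0.04 tilt 0.05
```

```bash
python3 -m crank '45 0.02 0.09 1 0;45 0.02 0.09 2 0;45 0.02 0.09 2.16 0;45 0.02 0.09 2.16 0;24 0.02 0.09 2.16 0;24 0.02 0.09 2.16 0;24 0.02 0.09 2.16 0;24 0.02 0.09 2.16 0' 20
python3 -m crank '24 0 -0.1 -0.11 0;24 0 -0.24 -0.24 0;24 0 -0.39 -0.35 0;24 0 -0.55 -0.45 0;24 0 -0.72 -0.53 0;24 0 -0.9 -0.6 0;24 0 -1.08 -0.64 0;24 0 -1.27 -0.67 0;24 0 -1.46 -0.68 0;24 0 -1.65 -0.67 0;24 0 -1.84 -0.64 0;24 0 -2.02 -0.6 0'
python3 - <<'E'
from h import *
s=manip.state();print(injig(s['position']),s['position'][2])
E
```

```text
time_s: 48.6
position: [0.6191, 0.3124, 0.125]
tcp_rot: [0.99, 2.98, 0.002]
contact_force: [-0.7, 0.2, 0.9]
grip_width: 0.0239
finger_force: 0.0
time_s: 49.8
position: [0.5573, 0.23, 0.153]
tcp_rot: [-0.99, -2.981, 0.002]
contact_force: [1.6, 1.6, 1.0]
grip_width: 0.0236
finger_force: 1.1
[0.00085706 0.0144169 ] 0.1529570715560898
```

```bash
python3 -m crank '24 0 -0.18 0.07 0;24 0 -0.35 0.15 0;24 0 -0.51 0.25 0;24 0 -0.66 0.36 0;24 0 -0.73 0.42 0;24 0 -0.8 0.49 0;24 0 -0.87 0.56 0;24 0 -0.93 0.63 0;24 0 -0.98 0.69 0;24 0 -1.01 0.7 0;24 0 -1.04 0.72 0;24 0 -1.04 0.72 0'
python3 - <<'E'
from h import *
s=manip.state();print(injig(s['position']),s['position'][2])
E
```

```text
time_s: 51.0
position: [0.5286, 0.1918, 0.1185]
tcp_rot: [0.988, 2.979, 0.009]
contact_force: [5.7, 6.4, -0.6]
grip_width: 0.0242
finger_force: 3.9
[ 0.00080837 -0.0333936 ] 0.11852760656441011
```

Same stop position as before. One more press, release, lift clear and check.

```bash
python3 -m crank '24 0 -0.05 0.02 0;24 0 -0.05 0.02 0;40 0 0.06 0 0;45 0 0.06 0 0;45 0 0.06 0 0;45 0 0.06 -1 0;45 0 0.06 -2 0;45 0 0.06 -3 0;45 -2 -2 -3 0;45 -4 -3 -3 0;45 -4 -3 -3 0;45 -4 -3 -3 0'
python3 -m crank '45 -2 -2 0 0;45 -2 -2 0 0;45 -2 -2 0 0;45 -2 -2 0 0'
python3 - <<'E'
from h import *
print(manip.state()['position'],manip.state()['contact_force'])
p,_=grab("top");o=np.zeros((600,800,3),np.uint8)
o[:300,:393]=cv2.resize(p[140:270,170:340],(393,300),interpolation=2);o[300:,:382]=cv2.resize(p[195:250,375:445],(382,300),interpolation=2)
s,_=grab("scene");c=pix("scene",[*J0,.03])[0].astype(int);o[:300,400:]=cv2.resize(s[c[1]-60:c[1]+60,c[0]-80:c[0]+80],(400,300),interpolation=2)
o[300:550,400:]=cv2.resize(s,(400,250));cv2.imwrite("pics/v11.png",o[...,::-1])
hsv=cv2.cvtColor(p,cv2.COLOR_RGB2HSV);H,S,V=[hsv[...,i].astype(int) for i in range(3)]
for s,c,l in blobs((abs(H-26)<8)&(S>120)&(V>110),8):
    if c[0]<300: print("gold",s[4],c.round(1),injig(plane("top",[c],.02)[0]).round(4))
E
```

```text
time_s: 52.2
position: [0.581, -0.003, 0.2674]
tcp_rot: [-0.991, -2.981, 0.003]
contact_force: [0.4, 0.5, 0.1]
grip_width: 0.0451
finger_force: 0.0
time_s: 52.6
position: [0.6003, -0.1504, 0.2657]
tcp_rot: [-1.008, -2.973, 0.007]
contact_force: [-0.0, -0.3, -0.5]
grip_width: 0.0447
finger_force: 0.0
[ 0.60029335 -0.15040581  0.26569695] [-0.02764159 -0.28894161 -0.47003975]
gold 28 [248. 205.] [ 0.0001 -0.002 ]
gold 23 [270.9 203.8] [ 0.0509 -0.0593]
gold 24 [251.5 227.5] [-0.0506 -0.0595]
```

View pics/v11.png

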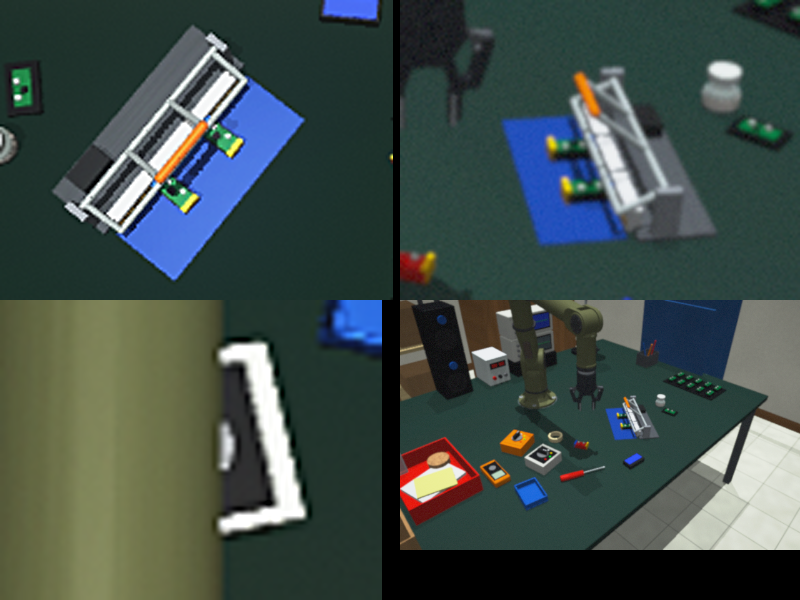

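The frame is down (rod over the blue ends), both modules are in place with gold outward at (235,145) and (185,200), and the robot is clear. Hand it in.

```bash
python3 -m crank '45 0 0 0 0;45 0 0 0 0;45 0 0 0 0;45 0 0 0 0' >/dev/null; python3 -c "
from cell import manip
print(manip.finish_job())"
```

```text
the job is handed in; nothing more can be done
None
```

I handed the job in after about 53 s of the 210 s, but `finish_job` gave no verdict. Both modules present were tested gold end first, then turned so their blue ends are flush with the strip. The frame is fully down, and I left the selector on the green mark, though the arm hid the knob in the last picture.

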